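# Clamp a display module in a test fixture

### The job

Push the display module that lies on the brown test fixture straight back until its rear edge sits flush against the rear fence. Then wind the fixture's handwheel clockwise, gently, until the contact carriage has moved up and just holds the module against the side rail; move the carriage only with the wheel. Leave everything else on the bench where it is.

Things in the scene. Friction and masses are not known exactly. Their poses are not given: they have to be found in the camera images.
- fixture: Orange-brown fixture base plate fixed to the bench, 20 mm thick. Origin at bench level; the plate spans x -130..130, y -220..150 mm. +x points away from the robot to the rear fence, +y to the side rail, z up. The module slides on its top (z 20). An aluminium housing under the handwheel spans x -3..73, y -143..-87, top at z 85 mm.
- rear_fence (a point): On the face of the brown rear fence at fixture (90, 75, 30) mm; the face looks to -x, spans y 25..120, top at z 46. Axes as the fixture's.
- side_rail (a point): On the face of the brown side rail at fixture (35, 115, 30) mm; the face looks to -y, spans x -45..105, top at z 46. Axes as the fixture's.
- module: Display module to clamp: grey frame, green board, black screen, 110 (x) x 80 (y) x 16 mm (screen top 21), 250 g, loose on the plate. Origin: centre of underside; +x is its rear edge, +y its rail side. Fully home: origin at fixture (35, 75, 20) mm. Starts 30 to 50 mm short of the fence, 8 to 16 mm off the rail, turned up to 0.1 rad.
- module_rear_left (a point): Rear corner of the module on the side-rail side (+55, +40 mm, half height).
- module_rear_right (a point): The other rear corner of the module (+55, -40 mm, half height).
- module_left (a point): Middle of the module's edge that faces the side rail (0, +40 mm).
- module_right (a point): Middle of the module's edge that faces the carriage (0, -40 mm).
- carriage: Black jaw 64 mm wide (x), 2 to 38 mm above the plate, on a steel rack bar. Origin: middle of its front face (unpressed), at plate-top height; axes as the fixture's. Moves along fixture +y, 40 mm per wheel turn: y = -45 mm + 6.366 mm per rad. Meets a seated module at y 35 mm (wheel 12.57 rad). Its front pad is sprung: gives 3.5 mm at 28 N, then is solid. Stays put when the wheel is let go.
- wheel (a joint): Handwheel angle in rad; grows clockwise seen from above, which moves the carriage towards the module. Starts at 0 to 5 rad. Light friction, about 1.5 N at the crank grip.
- wheel_hub (a point): Top centre of the handwheel's hub on its vertical axis, at fixture (35, -115), 112 mm above the bench. The wheel is a solid metal disc of radius 66 mm, top face 108 mm above the bench.
- crank_grip (a point): The upright black crank grip on the handwheel, 48 mm from its axis: a round peg 25 mm in diameter and 50 mm tall that spins freely on its own pin, from 114 to 164 mm above the bench. This point is on its axis, 142 mm above the bench. At wheel angle 0 it lies towards the fixture's -x from the hub.
- spare_module: A second, identical display module lying on the bench beside the fixture; bystander. Origin: centre of its underside.
- pin_jar: Small clear jar, 34 mm in diameter, 45 mm tall, standing on the fixture plate's near right part; bystander. Origin: centre of its underside.
- screwdriver: Screwdriver lying on the bench to the left; bystander. Origin: on its underside.
- cleaner_bottle: White plastic bottle 60 mm in diameter, 150 mm tall, on the bench to the left; bystander. Origin: centre of its underside.
- meter: Yellow hand-held multimeter 140 x 75 x 42 mm lying on the bench to the left; bystander. Origin: centre of its underside.
- solder_spool: Spool 64 mm in diameter, 45 mm tall, on the bench to the right; bystander. Origin: centre of its underside.
- small_bin: Empty blue open bin 130 x 100 x 60 mm on the bench to the right; bystander. Origin: centre of its underside.
Not all that is in view belongs to the job. What is shaped like the module but blue, pink or yellow is not meant.

How it is judged:
By the outcome, as a careful person would: the job done as asked, in the order asked, and still so for the second after the job is handed in, with the robot touching nothing.
It also fails if it takes over 69 s, if anything falls off the work surface, if the arm or the gripper's body presses on something with over 40 N, if the wrist force passes 120 N, or if a joint passes its speed limit or range.

### The arm

A 6-joint arm with a two-finger parallel gripper is mounted at the origin on the work surface. World frame = base frame: x ahead of the robot, y to its left, z up, the work surface at z = 0. Lengths are in m, angles in rad, forces in N, time in s.
With the tool pointing down it reaches from about 0.375 to 0.975 m from the base axis. Payload 3.8 kg.
Tool frame: the origin (TCP) lies midway between the tips of the shut fingers; the grasp point (between the pads) lies 19 mm behind it; x points along the fingers, y is the direction in which the jaws open and shut, and the axes are right-handed (so a half turn about x gives the same grasp; the last joint's range is limited). The gripper opens to 88 mm and grips with 3 to 60 N. Pads are 18 mm wide; open, the fingers measure 123 mm over their backs; the gripper's body (75 mm by 187 mm) begins 45 mm behind the grasp point.
Start: joints at [1.147, 0.264, 1.604, -0, 1.274, -0.037], TCP at [0.255, 0.625, 0.239] pointing down, gripper open.
Joint ranges: [-2.63, 2.63], [-0.94, 2.18], [0.31, 2.57], [-1.31, 4.45], [0, 2.66], [-2.55, 2.55]. Speed limits (rad/s): [2.57, 2.57, 3.14, 3.14, 3.14, 3.14].

### API

Orientations are given as a rotation vector (axis times angle).
In Python, from cell import manip, inverse_kinematics, cams, order gives the robot as it stands. Calls block until the motion is done:
- manip.move_pose(position, orientation): joint-space move of the TCP to a pose.
- manip.move_linear(position, rate=0.15, rot=None): straight line of the TCP; rot=None keeps the orientation; rate is the mean speed in m/s.
- manip.set_joints(angles): joint-space move.
- manip.set_gripper(opening, force=None): finger opening in m; force is the grip in N (None keeps the last); returns when the fingers have stopped.
- manip.dwell(seconds).
- inverse_kinematics(position, orientation): joint angles nearest the present ones, or None.
- manip.state(): the state.
- cams.capture(name): name is "scene" or "top" or "wrist"; returns a dict with "image" (420x560x3 uint8, blue, green, red), "z_map" (420x560 float32, m along the optical axis (not along the pixel's ray), 0 where there is no reading), "intrinsics" (3x3 intrinsics, pixels), "position" and "orientation" of the camera in the world; the wrist camera has in their place "T_tool_cam" (4x4, takes a point from camera to tool coordinates, whose origin is the TCP and whose axes are the tool frame's). Camera axes: x right, y down, z forward; pixel columns grow to the right and rows downward; lengths in m; the calibration is good to about 2 mm. A picture is of the moment at which its call begins: read the wrist's pose just before it.
A pose or a line that the arm cannot do raises manip.IKError and nothing moves.
- order.close_job(): hands the job in, once; it reports no verdict.
The state is a dict: "clock": time; "joint_pos": joint angles; "joint_velocities": joint speeds; "tau": joint torques, N m; "tool_pos": TCP position; "tcp_rot": TCP orientation; "contact_force": force on the tool from outside, world axes, zero at the start; "moment": the same for the moment, N m; "gripper_width": finger opening in m.
Only numpy, scipy, OpenCV 4.12 (cv2) and the standard library are available. Lean on these libraries where they do the work, as an engineer would, in place of code of your own. Each camera call takes 0.05 s, during which the arm holds its last target. There are 200 camera calls.

## Working session

There is one attempt and no reset: what is moved stays moved. The work goes in short steps, each a Python script; the robot and the scene stay as the last script left them, time stands still between calls to the robot, and variables do not carry over. Pictures are saved under pics/ and viewed, about 8 in all and at most 12, crops included, and the job is handed in when it is done.

```bash
ls; mkdir -p pics; python3 - <<'E'
from cell import manip,cams
import cv2,pickle
s=manip.state();print(s['clock'],s['tool_pos'],s['tcp_rot'])
for n in ("top","scene"):
    c=cams.capture(n);pickle.dump(c,open(n+'.pkl','wb'));cv2.imwrite(f'pics/{n}0.png',c['image']);print(n,c['position'],c['orientation'],c['intrinsics'])
E
```

```text
pics
0.0 [0.25434737 0.62448843 0.2374186 ] [ 0.30177579  1.54990686 -0.30515064]
top [0.16985255 0.01725788 1.80977709] [-2.11980205  2.13446674 -0.17768125] [[522.27152505   0.         276.61587046]
 [  0.         522.27152505 205.7709775 ]
 [  0.           0.           1.        ]]
scene [ 1.08800083 -0.44756524  1.35123411] [-2.3543041  -1.12582747  0.33622824] [[538.53729085   0.         276.60706861]
 [  0.         538.53729085 213.25629402]
 [  0.           0.           1.        ]]
```

View pics/top0.png

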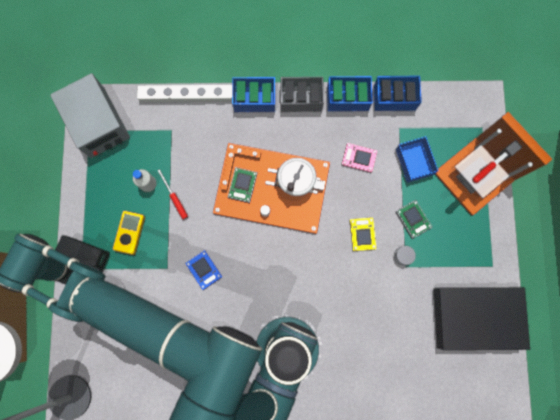

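View pics/scene0.png

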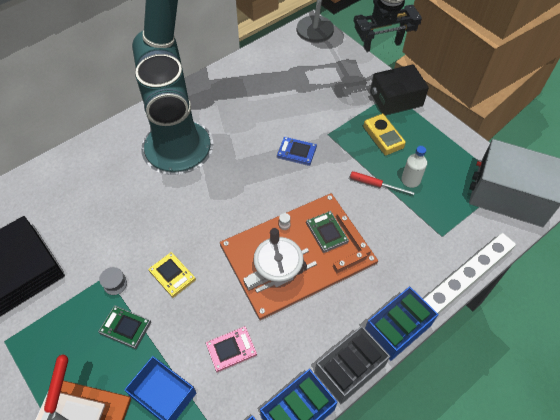

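Top view candidates for the module: green at (242,185) on the orange fixture (chosen), spare green (413,218), blue (204,269), pink (360,157) and yellow (363,234). The wheel is at about (296,177), the pin jar at (265,211), and the fence and rail at (245,153) and (224,185). Next I check the choice in a close crop.

```bash
python3 - <<'E'
import cv2,pickle,numpy as np
t=pickle.load(open('top.pkl','rb'))['image'][135:245,205:340];s=pickle.load(open('scene.pkl','rb'))['image'][185:325,210:385]
a=cv2.resize(t,None,fx=5.9,fy=5.9,interpolation=cv2.INTER_CUBIC);print(a.shape)
cv2.imwrite('pics/topc.png',a)
b=cv2.resize(s,None,fx=4.2,fy=4.2,interpolation=cv2.INTER_CUBIC);print(b.shape)
cv2.imwrite('pics/scenec.png',b)
E
```

```text
(649, 796, 3)
(588, 735, 3)
```

View pics/topc.png

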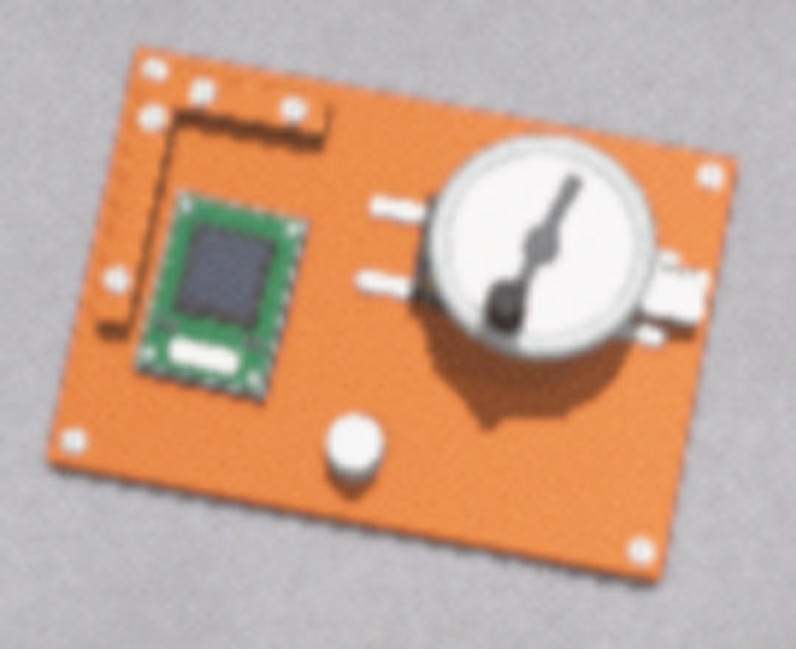

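View pics/scenec.png

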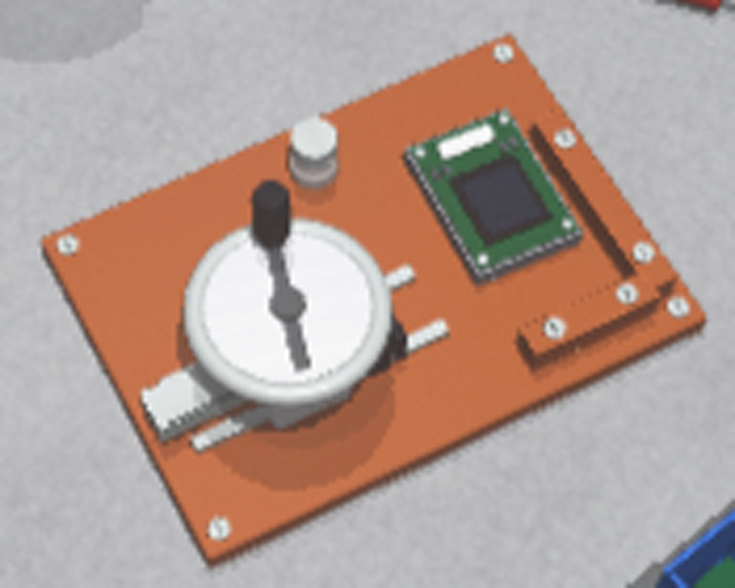

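```bash
cat > h.py <<'E'
import numpy as np,pickle,cv2
from scipy.spatial.transform import Rotation as R
def ray(c,uv,z,T=None):
    uv=np.atleast_2d(uv).astype(float);K=c['intrinsics']
    d=np.c_[(uv-K[:2,2])/[K[0,0],K[1,1]],np.ones(len(uv))]
    Rm,p=(R.from_rotvec(c['orientation']).as_matrix(),np.array(c['position'])) if T is None else (T[:3,:3],T[:3,3])
    d=d@Rm.T
    return p+d*((z-p[2])/d[:,2])[:,None]
def fit(obj,w):
    # 2D rigid fit: w = Rot(yaw) obj + t
    o=obj-obj.mean(0);q=w-w.mean(0)
    yaw=np.arctan2((o[:,0]*q[:,1]-o[:,1]*q[:,0]).sum(),(o*q).sum())
    c,s=np.cos(yaw),np.sin(yaw);M=np.array([[c,-s],[s,c]])
    t=w.mean(0)-M@obj.mean(0)
    return M,t,yaw,np.linalg.norm(obj@M.T+t-w,axis=1)
PL=np.array([[130,150],[130,-220],[-130,-220],[-130,150]])/1e3
MO=np.array([[55,40],[55,-40],[-55,-40],[-55,40]])/1e3
E
python3 - <<'E'
from h import *
for n,f,o,pl,mo,gr,hub in (('top',5.9,(205,135),[(137,47),(738,157),(660,577),(50,459)],[(180,192),(308,219),(266,396),(136,368)],(504,298),(541,245)),
 ('scene',4.2,(210,185),[(703,322),(211,563),(43,240),(510,36)],[(581,236),(483,276),(405,155),(506,112)],(270,188),(287,304))):
    c=pickle.load(open(n+'.pkl','rb'));g=lambda p:(np.atleast_2d(p)+.5)/f-.5+o
    M,t,y,r=fit(PL,ray(c,g(pl),.02)[:,:2]);print(n,t,y,r*1e3)
    inv=lambda w:(w[:,:2]-t)@M*1e3
    Mm,tm,ym,rm=fit(MO,ray(c,g(mo),.037)[:,:2]);print(' mod',inv(tm[None]),ym-y,rm*1e3)
    G=inv(ray(c,g(gr),.164))[0];H=inv(ray(c,g(hub),.112))[0];d=G-[35,-115];print(' grip',G,H,np.hypot(*d),np.arctan2(d[1],-d[0]))
E
```

```text
top [0.55934077 0.08080578] -0.19732187216720404 [2.23923558 1.8306531  2.63302502 3.31980279]
 mod [[-14.41050107  65.64469399]] -0.02955831603082365 [1.49147331 1.04276177 1.24414207 0.83041451]
 grip [ -13.47423162 -100.52767433] [  31.78802209 -114.16509508] 50.58852974361948 0.2901325012684427
scene [0.56266666 0.08220454] -0.20381258545484646 [4.71486168 2.62661673 3.41639391 1.74345221]
 mod [[-12.74109819  65.9597284 ]] -0.025624272298026662 [3.18133805 4.20066094 1.77654144 1.32723512]
 grip [-17.50691265 -99.63866216] [  33.83551224 -114.50777554] 54.70782920032674 0.28461572449196143
```

The crop confirms it: a green board with a black screen, in the fixture's corner, about 49 mm short of the fence and 9 mm off the rail. The grip angle puts the wheel at about 0.29 rad, with the carriage drawn back. Next I take a closer wrist view to refine these.

```bash
cat >> h.py <<'E'
def down(yaw,flip=False):
    y=np.array([-np.sin(yaw),np.cos(yaw),0])*(-1 if flip else 1);x=np.array([0,0,-1.])
    return R.from_matrix(np.c_[x,y,np.cross(x,y)]).as_rotvec()
def toolT(s):
    T=np.eye(4);T[:3,:3]=R.from_rotvec(s['tcp_rot']).as_matrix();T[:3,3]=s['tool_pos'];return T
E
python3 - <<'E'
from h import *
from cell import manip,cams,inverse_kinematics as ik
y=-.20;M=R.from_euler('z',y).as_matrix()[:2,:2];F=np.array([.5605,.0812])
for fl in (0,1):
    print(fl,[None if (q:=ik(np.r_[F+M@np.array(p),z],down(y,fl))) is None else np.round(q,2).tolist() for p,z in (((0,0),.4),((-.1,.066),.024),((-.013,-.1),.131))])
print(cams.capture('wrist')['T_tool_cam'])
fl=min((0,1),key=lambda f:abs(ik(np.r_[F,.4],down(y,f))[5]) if ik(np.r_[F,.4],down(y,f)) is not None else 9)
manip.move_pose(np.r_[F+M@np.array([-.05,0.0]),.42],down(y,fl))
s=manip.state();c=cams.capture('wrist');c['T']=toolT(s)@c['T_tool_cam'];pickle.dump(c,open('w1.pkl','wb'))
print(fl,s['clock'],s['tool_pos'],c['T'][:3,3],c['intrinsics'])
cv2.imwrite('pics/w1.png',cv2.resize(c['image'],None,fx=1.4,fy=1.4,interpolation=cv2.INTER_CUBIC))
E
```

```text
0 [[0.1, 0.0, 1.61, -0.0, 1.53, -1.27], [0.29, 0.18, 2.15, -0.0, 0.81, -1.08], [-0.07, 0.08, 2.03, -0.0, 1.03, -1.44]]
1 [[0.1, 0.0, 1.61, 0.0, 1.53, 1.87], [0.29, 0.18, 2.15, 0.0, 0.81, 2.06], [-0.07, 0.08, 2.03, 0.0, 1.03, 1.7]]
[[ 1.61199826e-03 -2.86762630e-01  9.58000311e-01 -1.45755429e-01]
 [ 9.99998481e-01  1.09764515e-03 -1.35410416e-03 -2.12342277e-04]
 [-6.63237922e-04  9.58001038e-01  2.86763964e-01 -7.44457697e-02]
 [ 0.00000000e+00  0.00000000e+00  0.00000000e+00  1.00000000e+00]]
0 2.3667 [0.5113982  0.0917681  0.41955973] [0.43848529 0.10637188 0.5653735 ] [[353.83467749   0.         285.80030508]
 [  0.         353.83467749 208.98089091]
 [  0.           0.           1.        ]]
```

View pics/w1.png

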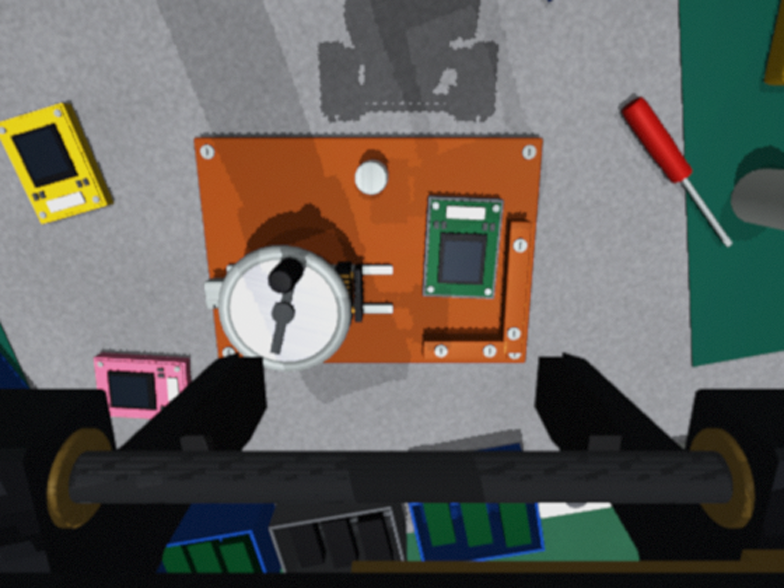

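```bash
python3 - <<'E'
from h import *
c=pickle.load(open('w1.pkl','rb'));g=lambda p:(np.atleast_2d(p)+.5)/1.4-.5
r3=lambda a:np.round(a,4)
M,t,y,r=fit(PL,ray(c,g([(525,363),(218,361.5),(195,138),(543,138)]),.02,c['T'])[:,:2]);print(r3(t),y,r*1e3)
inv=lambda w:(w[:,:2]-t)@M*1e3
Mm,tm,ym,rm=fit(MO,ray(c,g([(494.5,297),(424,295),(428.5,197),(503,198.5)]),.036,c['T'])[:,:2]);print(' mod',inv(tm[None]),ym-y,rm*1e3)
for n,p,z in (('griptop',(291,268),.164),('hub',(283,313),.112),('jar',(371,175),.065),('fence top edge',(425,341),.046),('carr front',(362,290),.058)):print(n,inv(ray(c,g(p),z,c['T'])))
E
```

```text
[0.5575 0.0827] -0.20197225158502435 [1.93195185 1.94373335 3.34098698 2.04643182]
 mod [[-14.17318318  66.20478194]] -0.024014909794906364 [1.00158942 0.99882132 1.36449385 0.78222435]
griptop [[-22.83770666 -92.15170767]]
hub [[  34.71400187 -114.400975  ]]
jar [[-93.00280471 -30.3188719 ]]
fence top edge [[90.10676988 26.96562316]]
carr front [[ 27.01886971 -41.93756998]]
```

Wrist view: module corners at (428,197), (503,198), (495,297) and (424,294). The fence face is near row 341, the jar at (371,175) and the grip at (291,268). All of it agrees with the top view, so I push now with the two finger tips 40 mm apart.

```bash
cat >> h.py <<'E'
Y=-.201;F0=np.array([.5585,.082]);MF=R.from_euler('z',Y).as_matrix()[:2,:2]
W=lambda x,y,z:np.r_[F0+MF@np.array([x,y])/1e3,z]
fx=lambda p:(np.asarray(p)[:2]-F0)@MF*1e3
ff=lambda s:np.r_[np.asarray(s['contact_force'])[:2]@MF,s['contact_force'][2]]
E
python3 - <<'E'
from h import *
from cell import manip
manip.set_gripper(.04,20)
manip.move_pose(W(-97,67,.12),down(Y))
manip.move_linear(W(-97,67,.026),.15)
s=manip.state();b=ff(s);print(s['clock'],fx(s['tool_pos']),s['tool_pos'][2],b,s['gripper_width'])
manip.move_linear(W(-40,67,.026),.08)
x=-40
while x<-20:
    s=manip.state();f=ff(s)-b
    print(x,np.round(fx(s['tool_pos']),1),np.round(f,1),round(s['clock'],2))
    if f[0]<-8:break
    x+=1;manip.move_linear(W(x,67,.026),.03)
E
```

```text
5.2167 [-95.93691391  67.42598749] 0.026952046598576085 [ 0.9090757  -0.06723634  0.08740265] 0.039631611704802366
-40 [-40.4  66.8] [-1.1 -0.4 -0. ] 6.08
-39 [-39.3  67. ] [-1.   0.1 -0.1] 6.33
-38 [-38.   67.1] [-0.3 -0.1  0.9] 6.58
-37 [-37.  67.] [-1.7 -0.6  0.8] 6.83
-36 [-35.9  67. ] [-1.2  0.3  0.4] 7.08
-35 [-34.9  67. ] [-0.4  0.4 -0.6] 7.33
-34 [-33.9  67. ] [-1.2  0.5  0.6] 7.58
-33 [-32.9  67. ] [-0.1 -0.4 -0.4] 7.83
-32 [-31.9  67. ] [-1.1 -0.1 -0.5] 8.08
-31 [-31.  67.] [-1.  -0.2  1.2] 8.33
-30 [-30.9  66.8] [-4.3 -0.1  2.2] 8.58
-29 [-30.9  66.8] [-6.9  0.3  3. ] 8.83
-28 [-30.9  66.7] [-9.8  1.4  5. ] 9.08
```

```bash
python3 - <<'E'
from h import *
from cell import manip,cams
manip.move_linear(W(-25,67,.026),.03);s=manip.state();print(fx(s['tool_pos']),ff(s))
manip.move_linear(W(-50,67,.026),.1);manip.move_linear(W(-60,67,.12),.2)
manip.move_pose(W(-40,0,.32),down(Y))
s=manip.state();c=cams.capture('wrist');c['T']=toolT(s)@c['T_tool_cam'];pickle.dump(c,open('w2.pkl','wb'));print(s['clock'])
cv2.imwrite('pics/w2.png',cv2.resize(c['image'][:300],None,fx=1.42,fy=1.42,interpolation=cv2.INTER_CUBIC))
E
```

```text
[-30.85543377  66.34131678] [-16.27995594   0.80760386   7.4820456 ]
11.2167
```

View pics/w2.png

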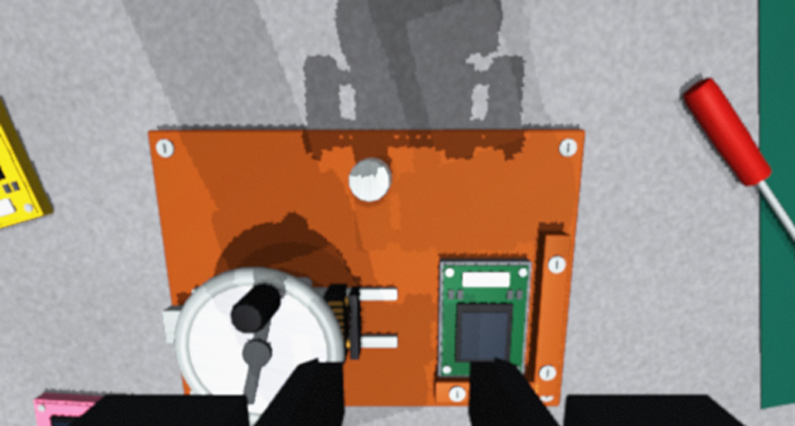

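The module now sits square against the fence (rear edge at row ~380) with a gap to the rail. The grip top is at about (266,297), its base at (248,318) and the hub at (257,352).

```bash
python3 - <<'E'
from h import *
c=pickle.load(open('w2.pkl','rb'));g=lambda p:(np.atleast_2d(p)+.5)/1.42-.5
for n,p,z in (('griptop',(266,297),.164),('gripbase',(248,318),.114),('hub',(257,352),.112),('modFL',(529,262),.036),('modFR',(441,261),.036)):
    w=fx(ray(c,g(p),z,c['T'])[0]);d=w-[35,-115];print(n,w,np.hypot(*d),np.arctan2(d[1],-d[0]))
E
```

```text
griptop [-26.39687094 -87.8920209 ] 67.11496324817733 0.4157800641817444
gripbase [   4.47419444 -117.05394082] 30.59482763657621 -0.06718412704490663
hub [  32.21443539 -113.3274751 ] 3.2491090663426045 0.5407325394530783
modFL [-20.57726092 105.60200136] 227.49521959032543 1.323997762555072
modFR [-21.38072091  29.18208581] 154.81362846631666 1.1980393268365765
```

```bash
python3 - <<'E'
from h import *
def pr(n,T,c,p,z,f):
    w=fx(ray(c,(np.array(p)+.5)/f-.5,z,T)[0]);d=w-[35,-115];print(n,w,np.hypot(*d),np.arctan2(d[1],-d[0]))
c=pickle.load(open('w2.pkl','rb'));pr('top',c['T'],c,(246,320),.164,1.42);pr('base',c['T'],c,(266,297),.114,1.42)
c=pickle.load(open('w1.pkl','rb'));pr('top',c['T'],c,(280,282),.164,1.4);pr('base',c['T'],c,(290,267),.114,1.4)
E
```

```text
top [ -11.26571314 -101.69170628] 48.14173755201445 0.28008759334886324
base [ -11.62909703 -102.55923268] 48.26018422717053 0.26072935611237846
top [ -11.93522366 -101.57857072] 48.81649295476593 0.2785235194679542
base [ -12.76417149 -103.87816287] 49.041934501485905 0.2287725101020926
```

```bash
cat >> h.py <<'E'
P=lambda th,z=.128,r=48:W(35-r*np.cos(th),-115+r*np.sin(th),z)
def ang(s,ref):
    d=fx(s['tool_pos'])-[35,-115];a=np.arctan2(d[1],-d[0]);return a+2*np.pi*round((ref-a)/2/np.pi),np.hypot(*d)
def turn(manip,a,b,n,rate,b0,every=3,lim=25):
    for i,th in enumerate(np.linspace(a,b,n+1)[1:]):
        manip.move_linear(P(th),rate);s=manip.state();f=ff(s)-b0
        if i%every==0 or i==n-1:print(round(th,2),np.round(ang(s,th),3),np.round(f,1),round(s['gripper_width']*1e3,1),round(s['clock'],2))
        if np.linalg.norm(f)>lim:print('ABORT',th,f);break
E
python3 - <<'E'
from h import *
from cell import manip
manip.set_gripper(.06,15)
manip.move_pose(P(.275,.20),down(Y));manip.move_linear(P(.275),.12)
s=manip.state();b=ff(s);print(s['clock'],fx(s['tool_pos']),s['tool_pos'][2],b);np.save('b.npy',b)
manip.set_gripper(0.0,15);s=manip.state();print(s['clock'],fx(s['tool_pos']),s['gripper_width'],ff(s)-b)
turn(manip,.275,1.775,5,.1,b,1)
E
```

```text
13.1833 [ -10.40854108 -101.50942012] 0.1289908423323933 [-0.16775642  0.3600601   0.5226593 ]
13.8167 [ -11.13035345 -101.94683325] 0.023958803906052685 [-0.45132704 -0.04050949  1.0002441 ]
0.57 [ 0.592 48.212] [-1.5  2.5  1.3] 23.7 14.11
0.88 [ 0.887 48.472] [-1.9  3.4  3.7] 23.9 14.4
1.17 [ 1.19 48.67] [-0.7  5.4  1.8] 23.8 14.69
1.48 [ 1.499 48.841] [1.2 5.6 1.1] 24.0 14.98
1.78 [ 1.804 48.917] [2.7 5.2 0.4] 24.0 15.28
```

```bash
cat > t.py <<'E'
E
python3 - <<'E'
from h import *
from cell import manip
from scipy.optimize import least_squares
b=np.load('b.npy');pts=[]
class Rec:
    def move_linear(s,*a):manip.move_linear(*a)
    def state(s):
        q=manip.state();pts.append(np.r_[fx(q['tool_pos']),(ff(q)-b)[:2]]);return q
turn(Rec(),1.775,8.0,21,.12,b)
p=np.array(pts);np.save('pts.npy',p)
r=least_squares(lambda v:np.hypot(p[:,0]-v[0],p[:,1]-v[1])-48,[35,-115]);print(r.x,np.abs(r.fun).max(),p[:,2:].mean(0))
E
```

```text
2.07 [ 2.103 48.887] [4.1 4.2 0. ] 23.6 15.54
2.96 [ 2.977 48.383] [ 6.1 -0.4  0.2] 24.0 16.34
3.85 [ 3.865 47.529] [ 0.5 -2.8  4. ] 23.9 17.14
4.74 [ 4.778 47.015] [-0.5  1.5  6.5] 23.9 17.94
5.63 [ 5.654 47.271] [3.5 3.4 3.1] 24.0 18.74
6.52 [ 6.522 48.008] [3.8 0.7 3.9] 24.1 19.54
7.41 [ 7.398 48.647] [0.8 2.7 6.8] 23.7 20.34
8.0 [ 8.001 48.909] [2.8 5.7 4.5] 23.9 20.88
[  35.23012219 -114.07760404] 0.07608944569772547 [2.35563463 1.43961236]
```

```bash
sed -i 's/^MF=/MF=/; s/^Y=-.201;F0=np.array(\[.5585,.082\]);\(.*\)$/Y=-.201;\1;F0=np.array([.5585,.082])+MF@np.array([.23,.92])\/1e3/' h.py; grep -n '^Y=' h.py; python3 - <<'E'
from h import *
from cell import manip,cams
b=np.load('b.npy')
turn(manip,8.0,12.2,14,.12,b)
turn(manip,12.2,12.75,6,.03,b,1)
s=manip.state();print(ang(s,12.75))
c=cams.capture('wrist');cv2.imwrite('pics/w3.png',cv2.resize(c['image'],None,fx=1.4,fy=1.4,interpolation=cv2.INTER_CUBIC))
E
```

```text
23:Y=-.201;MF=R.from_euler('z',Y).as_matrix()[:2,:2];F0=np.array([.5585,.082])+MF@np.array([.23,.92])/1e3
8.3 [ 8.307 48.069] [2.7 1.9 5.1] 23.8 21.14
9.2 [ 9.21  48.058] [ 5.  -0.8  3.9] 23.9 21.94
10.1 [10.135 47.916] [ 3.5 -3.8  5.2] 24.1 22.74
11.0 [11.057 47.932] [-1.9  0.5  7.4] 23.8 23.54
11.9 [11.943 47.938] [4.9 3.3 5.5] 24.0 24.34
12.2 [12.234 47.98 ] [4.6 2.7 4.4] 23.8 24.61
12.29 [12.313 47.99 ] [4.9 1.9 3.2] 24.1 24.91
12.38 [12.399 47.988] [5.6 1.4 2.6] 24.0 25.21
12.48 [12.487 47.966] [5.6 0.5 2.3] 24.1 25.51
12.57 [12.576 48.002] [ 6.  -0.4  3.8] 23.9 25.81
12.66 [12.662 48.005] [ 5.6 -1.   3.4] 24.0 26.11
12.75 [12.747 48.033] [ 5.4 -2.   4.2] 23.9 26.41
(np.float64(12.747402646003627), np.float64(48.032694239098134))
```

View pics/w3.png

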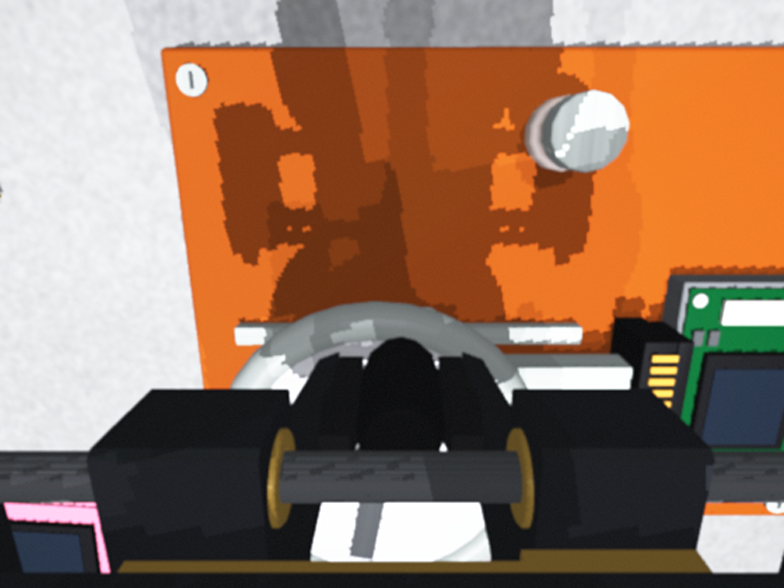

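The jaw, at about (650,370), has reached the module's edge. Now I release the grip, lift away and check the seating.

```bash
python3 - <<'E'
from h import *
from cell import manip,cams
manip.set_gripper(.06)
s=manip.state();p=np.array(s['tool_pos']);manip.move_linear(np.r_[p[:2],.22],.1)
manip.move_pose(W(-60,20,.30),down(Y))
s=manip.state();c=cams.capture('wrist');c['T']=toolT(s)@c['T_tool_cam'];pickle.dump(c,open('w4.pkl','wb'));print(s['clock'])
cv2.imwrite('pics/w4.png',cv2.resize(c['image'][130:330,140:420],None,fx=2.8,fy=2.8,interpolation=cv2.INTER_CUBIC))
E
```

```text
28.8833
```

View pics/w4.png

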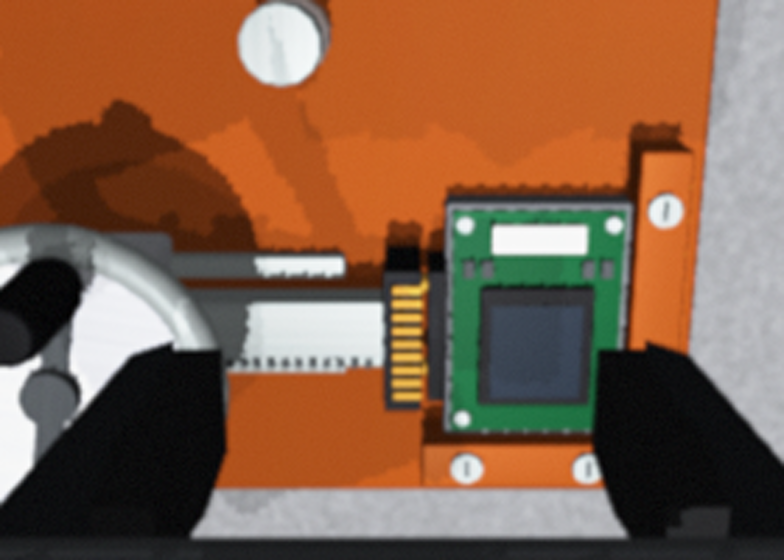

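```bash
python3 - <<'E'
from h import *
from cell import manip,cams
c=pickle.load(open('w4.pkl','rb'));g=lambda p:(np.array(p)+.5)/2.8-.5+[140,130]
q=lambda c,p,z:np.round(fx(ray(c,p,z,c['T'])[0]),1)
for n,p,z in (('FR',(447,203),.036),('FL',(632,204),.036),('RR',(447,432),.036),('fence top edge L',(424,446),.046),('rail top edge nearend',(641,152),.046)):print(n,q(c,g(p),z))
p=(np.array((8,338))+.5)/2.8-.5+[140,130];d=q(c,p,.164)-[35,-115];print('griptop',d,np.hypot(*d),np.arctan2(d[1],-d[0])+4*np.pi)
manip.set_gripper(.088);manip.move_pose(W(-70,78,.21),down(Y))
s=manip.state();c=cams.capture('wrist');c['T']=toolT(s)@c['T_tool_cam'];pickle.dump(c,open('w5.pkl','wb'));print(s['clock'])
cv2.imwrite('pics/w5.png',cv2.resize(c['image'][100:380,130:470],None,fx=2.1,fy=2.1,interpolation=cv2.INTER_CUBIC))
E
```

```text
FR [-21.4  34.6]
FL [-21.1 113.8]
RR [87.8 36. ]
fence top edge L [89.4 25.3]
rail top edge nearend [-46.1 113.7]
griptop [-48.5  10.8] 49.68792609880191 12.785476146103651
30.025
```

View pics/w5.png

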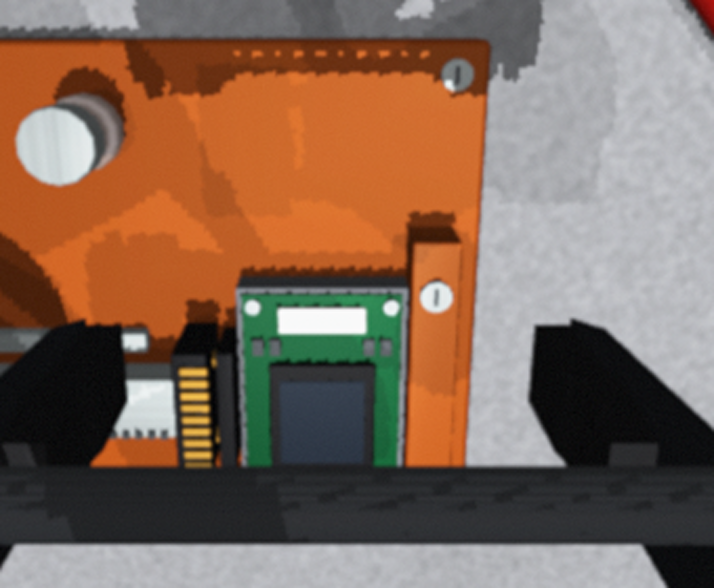

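The front edge reads x -21.1 to -21.4 now, against -20.8 to -21.6 just after the 16 N seating push, so it stayed at the fence. The jaw touches the right edge, and the rail-side edge is on the rail (113.8 against 113.7). Nothing is touching the robot, so I hand in.

```bash
python3 - <<'E'
from cell import manip,order
print(manip.state()['clock']);order.close_job()
E
```

```text
30.075
the job is handed in; nothing more can be done
```

I pushed the module back to the rear fence, then wound the handwheel clockwise to clamp it against the side rail. I handed the job in at 30.1 s of the 69 s allowed.

- **Push to the fence:** I used two finger tips on the module's front edge. The tool stopped dead at the fence and the push peaked at about 16 N. The front edge read the same before and after clamping, within about 0.5 mm.
- **Winding the wheel:** I gripped the crank and turned it from about 0.28 to 12.75 rad, by the tool's own position. That should compress the sprung pad by about 1.1 mm, roughly 9 N by the given spring figures. After release a camera reading of the grip gave 12.79 rad, so the wheel stayed put. Forces at the wrist stayed under about 10 N during winding.
- **Last views:** The jaw touches the module, and its rail edge is on the rail (113.8 against 113.7 mm). The jar had not visibly moved. I did not re-check the other bench items, but the arm went nowhere near them.
- **Check that disagreed:** In the last view the module's right rear corner read about 1.6 mm short of the fence edge, and its front edge suggested about 0.6 mm. Camera calibration is good to about 2 mm. I trusted the hard stop and the unchanged front edge over this, and did not push again to test it.

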